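Put away the loose hardware of a distillation rig

ROBOT

A 6-joint arm with a two-finger parallel gripper is mounted at the origin on the work surface. World frame = base frame: x ahead of the robot, y to its left, z up, the work surface at z = 0. Lengths are in mm, angles in rad, forces in N, time in s.
With the tool pointing down it reaches from about 275 to 750 mm from the base axis. Payload 10.2 kg.
Tool frame: the origin (TCP) lies between the finger pads; the fingertips stand 19 mm ahead of it and the grasp point (between the pads) is the TCP; z points along the fingers, y is the line along which they close (so a half turn about z gives the same grasp; the last joint's range is limited). The gripper opens to 85 mm and grips with 20 to 120 N. Pads are 22 mm wide; open, the fingers measure 114 mm over their backs; the gripper's body (76 mm by 85 mm) begins 54 mm behind the grasp point. The pads swing forward as they close: fully open they stand 13 mm farther back than shut.
Start: joints at [0.985, 0.313, 1.498, -0, 1.331, -0.223], TCP at [186.332, 490.828, 250.294] pointing down, gripper open.
Joint ranges: [-2.94, 2.94], [-0.97, 2.17], [0.19, 2.56], [-1.23, 4.37], [0.02, 3.11], [-2.88, 2.88]. Speed limits (rad/s): [2.39, 2.39, 3.01, 3.14, 3.14, 3.14].

INTERFACE

Orientations are given as [roll, pitch, yaw] about the fixed x, y, z axes, in that order (R = Rz(yaw) Ry(pitch) Rx(roll)).
In Python, from cell import readout, get_image, camera_params, env gives the robot as it stands.
- The arm moves only by the tool step_arm, never from a script. Its argument "series" is a list of rows, each an object of numbers: "tx", "ty", "tz": the shift along the tool's x, y, z normalised to -1 to 1, where 1 is 0.2 m; "ax", "ay", "az": the turn, a rotation vector about the tool's x, y, z normalised to -1 to 1, where 1 is pi rad. In form: [{"tx": .., "ty": .., "tz": .., "ax": .., "ay": .., "az": ..}, ...]. A call has 1 to 20 rows; each row is the pose to reach, as a shift and turn from the pose commanded when the call began, along the tool's axes at that moment, turning the shorter way round; what a row does not reach only later rows make up. A row lasts 1/12 s, in which the tool goes at most 41.7 mm and 7.16 degrees, less where a joint would pass 70% of its speed; a pose out of reach is approached as far as the arm can. A call with a number of a shift or a turn outside -1 to 1 is refused whole. A call with a gripper value outside its range is refused whole. "grip" is the closure, from -1 (fully open) to 1 (shut), set as the call begins (left out, the last holds). The fingers move at their own pace and stop on an object; "grip_force" is the grip in N (left out, the last holds). Time passes only in rows, so rows that repeat a pose let the fingers close. It gives the time, the measured TCP pose, the force, the opening and the grip force at its end, in the units of the state.
- readout.observe(): the state, without advancing time (a new reading comes with each control period).
- get_image(name): name is "side" or "top" or "wrist"; returns the picture (400x640x3 uint8, red, green, blue); there is no depth.
- camera_params(name): a dict with "fx", "fy", "cx", "cy" (pixels), "R" (3x3) and "t" (3): a world point X has camera coordinates R X + t. Camera axes: x right, y down, z forward; pixel columns grow to the right and rows downward; lengths in mm; the calibration is good to about 2 mm. A picture is of the moment at which its call begins: read the wrist's pose just before it. camera_params takes no time and is no camera call; for the wrist camera it gives the pose at the moment of the call.
- env.close_job(): hands the job in; it is judged then, once.
The state is a dict: "clock": time; "joints": joint angles; "qd": joint speeds; "joint_torque": joint torques, N m; "eef_pos": TCP position; "orientation": TCP orientation; "contact_force": force on the tool from outside, world axes, zero at the start; "ft_torque": the same for the moment, N m; "gripper_width": finger opening in mm; "finger_force": force on a finger pad.
Only numpy, scipy, OpenCV 4.12 (cv2) and the standard library are available. Lean on these libraries where they do the work, as an engineer would, in place of code of your own. Each camera call takes 0.05 s, during which the arm holds its last target. There are 200 camera calls.

TASK

Tidy the bench: lay both rod clamps flat, same way up as now, on the floor of the rectangular tray, stand both vacuum nipples upright on the floor of the round dish, and lay the cork ring flat in the middle of the lab jack's platform. Leave the amber bottle and the beaker standing where they are, and let go of everything at the end.

Things in the scene. Friction and masses are not known exactly. Their poses are not given: they have to be found in the camera images.
- clamp_a: Rod clamp (boss head) A: a dark steel block 48 (x) x 24 (y) x 24 (z) mm lying flat, with one round thumbscrew 18 mm across and centred 12 mm high, reaching 42 mm out along +x from the origin. Origin: centre of the block's underside, z up. About 130 g; pinch the block across its 24 mm width (y). The other clamp is identical.
- clamp_b: Rod clamp (boss head) B: a dark steel block 48 (x) x 24 (y) x 24 (z) mm lying flat, with one round thumbscrew 18 mm across and centred 12 mm high, reaching 42 mm out along +x from the origin. Origin: centre of the block's underside, z up. About 130 g; pinch the block across its 24 mm width (y). The other clamp is identical.
- nipple_a: Vacuum nipple A: a bright steel spool standing upright, 50 mm tall, a 27 mm tube with a 40 mm flange at each end (full width for 6 mm, then tapering to the tube), a dark bore on top. Origin: centre of its underside, z up. About 140 g. The other nipple is identical.
- nipple_b: Vacuum nipple B: a bright steel spool standing upright, 50 mm tall, a 27 mm tube with a 40 mm flange at each end (full width for 6 mm, then tapering to the tube), a dark bore on top. Origin: centre of its underside, z up. About 140 g. The other nipple is identical.
- cork_ring: Cork ring (flask support) lying flat: 56 mm outside, 28 mm hole, 22 mm tall, about 30 g. Origin: centre of its underside, z up.
- clamp_tray: White rectangular tray, fixed to the bench, open on top: 110 (x) x 160 (y) mm outside, 22 mm tall, walls and floor 4 mm thick, so the inside is 102 x 152 mm with its floor 4 mm above the origin. Origin: centre of its underside.
- fitting_dish: Round dark steel dish, fixed to the bench, open on top: 140 mm outside, 132 mm inside, 22 mm tall, floor 4 mm thick (its top 4 mm above the origin). Origin: centre of its underside.
- lab_jack: Blue scissor lab jack, fixed to the bench and locked at its height: flat platform 110 x 110 mm whose top is 80 mm above the origin; on its +y side a black knob reaches 62 mm from the centre at 40 mm height. Origin: centre of its underside, platform sides along x and y.
- amber_bottle: Bystander: closed amber glass bottle, 54 mm across, 110 mm tall, standing among the hardware. Origin: centre of its underside. Not to be moved.
- beaker: Bystander: white porcelain open beaker, 60 mm across the rim, 70 mm tall. Origin: centre of its underside. Not to be moved.
There are look-alikes about, which are no part of the job. What is shaped like the nipple_b but pink or purple is not meant.

How it is judged:
By the outcome, as a careful person would: the job done as asked, in the order asked, and still so for the second after the job is handed in, with the robot touching nothing.
It also fails if it takes over 131 s, if anything falls off the work surface, if the arm or the gripper's body presses on something with over 40 N, if the wrist force passes 120 N, or if a joint passes its speed limit or range.

## Working session

There is one attempt and no reset: what is moved stays moved. The work goes in short steps, Python scripts to look and compute and a tool call to move; the robot and the scene stay as the last step left them, time stands still between calls to the robot, and variables do not carry over. Pictures are saved under pics/ and viewed, at most 14 in all, crops included, and the job is handed in when it is done.

Besides the shell and the picture viewer there is one more tool, called after "Request:" as name([rows], argument=value, ...), one row to a line, values as JSON. step_arm: Moves the arm, as the interface text tells. Its arguments: {"type":"object","properties":{"series":{"type":"array","items":{"type":"object","properties":{"tx":{"type":"number"},"ty":{"type":"number"},"tz":{"type":"number"},"ax":{"type":"number"},"ay":{"type":"number"},"az":{"type":"number"}}}},"grip":{"type":"number"},"grip_force":{"type":"number"}},"required":["series"]}

```bash
mkdir -p pics; ls
python3 - <<'E'
from cell import readout,get_image,camera_params
import cv2
print(readout.observe())
for n in ("top","side"):
    cv2.imwrite(f"pics/{n}0.png",get_image(n)[:,:,::-1]); print(n,camera_params(n))
E
```

```text
pics
{'clock': 0.0, 'joints': array([ 9.84563060e-01,  3.13478816e-01,  1.49845727e+00, -7.11065395e-06,
        1.33098847e+00, -2.23382408e-01]), 'qd': array([ 0.00157497, -0.00095119,  0.00069907,  0.00024647,  0.00035041,
        0.00043481]), 'joint_torque': array([ 4.70417071e-04, -4.12263966e+01, -2.59740400e+01, -1.18694202e-04,
        4.12196678e-03,  3.96544770e-07]), 'eef_pos': array([186.21404999, 490.61283367, 249.71271299]), 'orientation': array([-3.14029231e+00, -2.88322553e-04,  2.77874330e+00]), 'contact_force': array([-0.18195832, -0.33584394,  0.24159989]), 'ft_torque': array([-0.05609081, -0.04843724, -0.03670037]), 'finger_force': 0.0, 'gripper_width': 85.23642806603749}
top {'fx': 367.93221686526266, 'fy': 367.93221686526266, 'cx': 320.337351450551, 'cy': 202.02726433764937, 'R': array([[ 0.01614407, -0.99977226, -0.01395668],
       [-0.99660086, -0.01496195, -0.08101147],
       [ 0.08078421,  0.01521709, -0.99661545]]), 't': array([-10.80180212, 512.58083666, 875.77587026])}
side {'fx': 427.74426615247313, 'fy': 427.74426615247313, 'cx': 317.5133999785626, 'cy': 192.7814304055685, 'R': array([[ 0.7321348 , -0.68115797, -0.00156786],
       [-0.52142307, -0.55896157, -0.64473246],
       [ 0.43828827,  0.47284859, -0.7644067 ]]), 't': array([-350.72607723,  270.6311147 ,  993.39169461])}
```

View pics/top0.png

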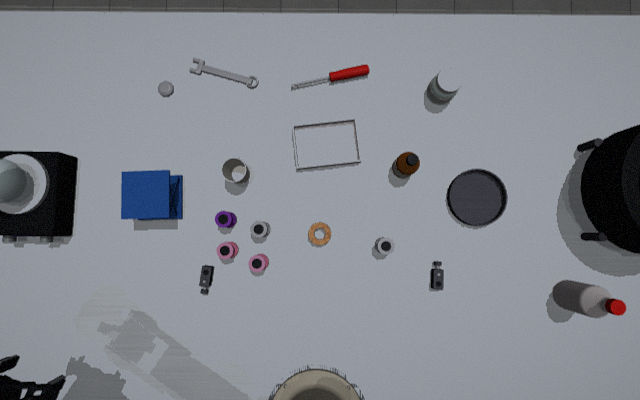

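View pics/side0.png

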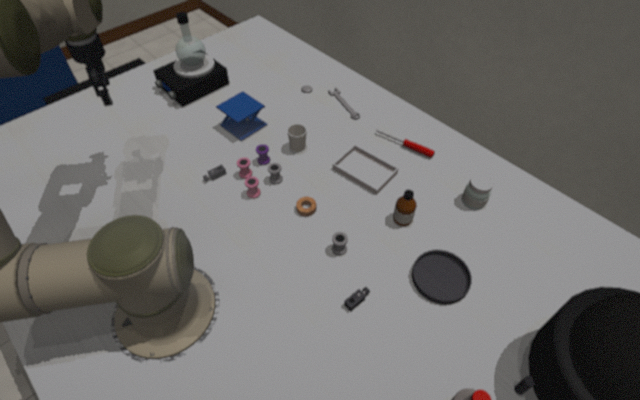

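The top view shows clamps near (206,278) and (437,276), steel nipples near (260,230) and (385,246), and the cork at (319,234). The tray is at (326,145), the dish at (477,197) and the jack at (148,195). The pink and purple spools are decoys.

```bash
cat > h.py <<'E'
import cv2, numpy as np
from cell import readout,get_image,camera_params
from scipy.spatial.transform import Rotation as Ro
def ray(P,uv,z):
    uv=np.atleast_2d(uv).astype(float)
    d=np.c_[(uv[:,0]-P['cx'])/P['fx'],(uv[:,1]-P['cy'])/P['fy'],np.ones(len(uv))]@np.array(P['R'])
    C=-np.array(P['R']).T@np.array(P['t'])
    return C+d*((z-C[2])/d[:,2])[:,None]
def blobs(mask,box,amin=20):
    m=np.zeros(mask.shape,np.uint8);x0,y0,x1,y1=box;m[y0:y1,x0:x1]=mask[y0:y1,x0:x1]
    cs,_=cv2.findContours(m,cv2.RETR_EXTERNAL,cv2.CHAIN_APPROX_NONE)
    return sorted([c[:,0,:] for c in cs if cv2.contourArea(c)>amin],key=lambda c:-cv2.contourArea(c))
def rect(P,c,z):  # min-area rect on plane z
    p=ray(P,c,z)[:,:2].astype(np.float32); return cv2.minAreaRect(p)
E
python3 - <<'E'
from h import *
im=cv2.imread('pics/top0.png');P=camera_params('top');print('cam',-P['R'].T@P['t'])
hsv=cv2.cvtColor(im,cv2.COLOR_BGR2HSV);H,S,V=cv2.split(hsv)
for n,m,b,z in [('clampR',V<90,(420,255,455,300),24),('clampL',V<90,(192,258,222,300),24),
 ('bore1',V<80,(250,220,272,240),50),('bore2',V<80,(375,236,396,256),50),('cork',(S>90)&(H<25),(300,215,340,255),22),
 ('dish',V<90,(435,160,515,235),22),('jack',(S>120)&(H>95),(110,160,190,230),80),('purp',V<70,(215,205,245,232),50),('pinkA',V<80,(215,240,243,262),50),('pinkB',V<80,(247,252,272,275),50)]:
    for c in blobs(m.astype(np.uint8),b,8)[:2]: print(n,len(c),c.mean(0),np.round(np.hstack(rect(P,c,z)),1))
a=cv2.resize(im[200:300,190:275],None,fx=4,fy=4,interpolation=cv2.INTER_CUBIC)
b=cv2.resize(im[200:300,365:450],None,fx=4,fy=4,interpolation=cv2.INTER_CUBIC)
cv2.imwrite('pics/c1.png',np.hstack([a,b]))
a=cv2.resize(im[110:180,110:190],None,fx=5,fy=5,interpolation=cv2.INTER_CUBIC)
a=cv2.resize(im[160:230,115:195],None,fx=5,fy=5,interpolation=cv2.INTER_CUBIC)
b=cv2.resize(im[110:180,285:365],None,fx=5,fy=5,interpolation=cv2.INTER_CUBIC)
cv2.imwrite('pics/c2.png',np.hstack([a,b]))
E
```

```text
cam [440.264031   -16.45689595 914.1859338 ]
clampR 80 [436.5125 275.0875] [ 341.5 -280.8   28.4   63.7   89.4]
clampL 76 [205.76315789 279.36842105] [322.6 268.5  29.7  66.4  84.2]
bore1 25 [258.2 228.8] [445.2 141.5  20.1  21.5  46.2]
bore2 26 [385.5        245.92307692] [ 4.110e+02 -1.566e+02  2.090e+01  2.090e+01  2.000e-01]
bore2 20 [376.45 247.05] [ 405.8 -135.7   22.2    7.1   12.8]
cork 61 [319.29508197 233.36065574] [436.3  -2.   50.6  50.8   1. ]
dish 164 [476.45731707 197.44512195] [ 529.7 -380.7  138.1  142.7   44.9]
jack 210 [150.97619048 195.28571429] [519.2 384.8 112.3 138.1   2.7]
purp 25 [222.72 218.76] [467.3 226.1  22.   19.8  46.6]
purp 28 [231.03571429 221.78571429] [460.6 205.4  12.   29.6  73.5]
pinkA 26 [224.42307692 250.07692308] [394.3 219.2  18.6  21.2   1. ]
pinkB 26 [256.46153846 263.03846154] [365.5 143.2  18.5  21.1   1. ]
```

View pics/c1.png

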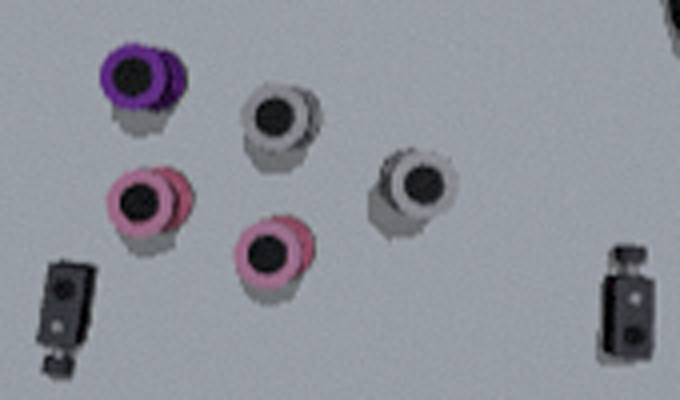

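View pics/c2.png

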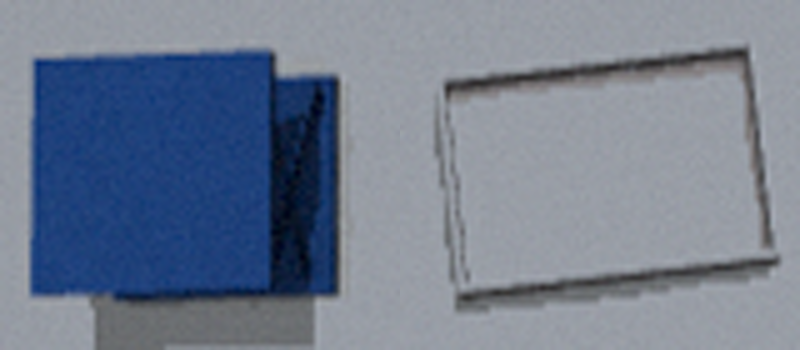

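The crops show clamp L with its screw toward image-bottom and clamp R with its screw toward image-top. The platform corners and tray outline are clear in the second crop.

```bash
cat >> h.py <<'E'
def go(x,y,z,yaw):  # numbers for a move from the present pose to (x,y,z,yaw), tool down
    s=readout.observe();R=Ro.from_euler('xyz',s['orientation'])
    d=R.inv().apply(np.array([x,y,z])-s['eef_pos'])/200
    w=(R.inv()*Ro.from_euler('xyz',[np.pi,0,yaw])).as_rotvec()/np.pi
    print('go',(x,y,z,yaw),'t',np.round(d,4),'a',np.round(w,4),'rows',np.linalg.norm(d)*200/41.7,np.linalg.norm(w)*180/7.16)
E
python3 - <<'E'
from h import *
P=camera_params('top')
f=lambda n,uv,z:print(n,np.round(ray(P,uv,z)[:,:2],1).tolist())
f('plat',[(121.6,171.6),(169.4,170),(169.4,218.4),(121.4,219.2),(145.4,194.8)],80)
t=[(293,126.5),(354.6,119.5),(360.6,162.3),(296.5,171.3)]
f('tray22',t,22); f('tray4',t,4)
f('cl',[(207,276.5),(438.4,279.4)],24)
f('bot/beaker',[(412,159),(235,170)],(100))
im=cv2.imread('pics/top0.png')
go(254,375,200,2.98)
E
```

```text
plat [[571.4, 456.1], [576.7, 345.3], [465.3, 339.8], [461.7, 449.9], [518.5, 397.8]]
tray22 [[699.2, 67.9], [718.8, -84.3], [611.7, -99.9], [587.3, 56.8]]
tray4 [[704.5, 69.6], [724.4, -85.7], [615.2, -101.6], [590.3, 58.3]]
cl [[329.1, 266.1], [332.2, -286.4]]
bot/beaker [[605.8, -207.2], [575.5, 188.6]]
go (254, 375, 200, 2.98) t [-0.5221 -0.42    0.2493] a [-0.0004 -0.0001 -0.064 ] rows 3.429045216308846 1.6095716070683945
```

Request:
step_arm([
  {"tx":-0.52,"ty":-0.42,"tz":0.25,"az":-0.064},
  {"tx":-0.52,"ty":-0.42,"tz":0.25,"az":-0.064},
  {"tx":-0.52,"ty":-0.42,"tz":0.25,"az":-0.064},
  {"tx":-0.52,"ty":-0.42,"tz":0.25,"az":-0.064},
  {"tx":-0.52,"ty":-0.42,"tz":0.25,"az":-0.064},
], grip=-0.3, grip_force=40)

```text
invalid input at $.series[0]: expected keys tx, ty, tz, ax, ay, az
```

Run:
```python
from h import *
print(readout.observe()['gripper_width']);go(329,266,180,2.98)
```

```text
85.50285337653565
go (329, 266, 180, 2.98) t [-1.0661 -0.7964  0.3496] a [-0.0004 -0.0001 -0.064 ] rows 6.598966726351148 1.6095716070683945
```

Request:
step_arm([
  {"tx":-0.52,"ty":-0.42,"tz":0.25,"ax":0,"ay":0,"az":-0.064},
  {"tx":-1,"ty":-0.8,"tz":0.35,"ax":0,"ay":0,"az":-0.064},
  {"tx":-1,"ty":-0.8,"tz":0.35,"ax":0,"ay":0,"az":-0.064},
  {"tx":-1,"ty":-0.8,"tz":0.35,"ax":0,"ay":0,"az":-0.064},
  {"tx":-1,"ty":-0.8,"tz":0.35,"ax":0,"ay":0,"az":-0.064},
  {"tx":-1,"ty":-0.8,"tz":0.35,"ax":0,"ay":0,"az":-0.064},
  {"tx":-1,"ty":-0.8,"tz":0.35,"ax":0,"ay":0,"az":-0.064},
  {"tx":-1,"ty":-0.8,"tz":0.35,"ax":0,"ay":0,"az":-0.064},
  {"tx":-1,"ty":-0.8,"tz":0.35,"ax":0,"ay":0,"az":-0.064},
], grip=-0.3, grip_force=40)

```text
clock: 0.85
eef_pos: [316.7, 269.7, 180.1]
orientation: [-3.141, -0.001, 2.978]
contact_force: [0.4, 0.5, -0.1]
gripper_width: 55.2
finger_force: 0.0
```

Run:
```python
from h import *
P=camera_params('wrist');cv2.imwrite('pics/w1.png',get_image('wrist')[:,:,::-1])
s=readout.observe();print(s['gripper_width'],s['eef_pos'],s['orientation'],s['clock']);go(329,266,180,2.98)
np.savez('w1.npz',**P)
```

```text
55.442374315376995 [316.470775   270.41112665 180.33849628] [ 3.14150439e+00 -2.40064276e-04  2.97920325e+00] 0.9
go (329, 266, 180, 2.98) t [-0.0654 -0.0116  0.0017] a [ 0.     -0.0001 -0.0003] rows 0.31864187225762597 0.006696341456377914
```

View pics/w1.png

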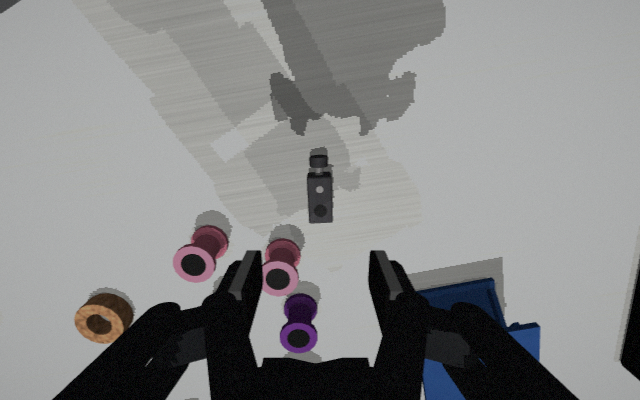

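The wrist view shows the clamp block at about (320,198) with its screw toward image-top.

Run:
```python
from h import *
P=dict(np.load('w1.npz'));im=cv2.imread('pics/w1.png');V=im.max(2)
print('cam',-P['R'].T@P['t'])
for th in (75,90):
  for c in blobs((V<th).astype(np.uint8),(295,171,345,230),100)[:2]:
    r=rect(P,c,24);print(th,np.round(np.hstack(r),1),cv2.boundingRect(c))
m=(V<75)[140:230]; print([(i+140,np.flatnonzero(r[295:345])[[0,-1]]+295) for i,r in enumerate(m) if r[295:345].any()][::5])
p=ray(P,[(319,172),(321,222),(320,197)],24);print(p)
```

```text
cam [236.51821649 283.60251926 303.3762172 ]
75 [327.5 273.2  24.   52.1  83.6] (307, 171, 26, 52)
90 [327.2 273.   24.1  52.3  81.7] (307, 171, 26, 52)
[(154, array([318, 321])), (159, array([309, 327])), (164, array([310, 327])), (172, array([309, 330])), (177, array([307, 331])), (182, array([307, 331])), (187, array([308, 331])), (192, array([308, 331])), (197, array([308, 331])), (202, array([309, 331])), (207, array([309, 331])), (212, array([309, 331])), (217, array([309, 331])), (222, array([310, 325]))]
[[302.44125405 276.35878487  24.        ]
 [353.18755354 270.23067359  24.        ]
 [327.10801899 273.3800321   24.        ]]
```

Run:
```python
from h import *
go(328,271,60,3.02);go(328,271,23,3.02)
```

```text
go (328, 271, 60, 3.02) t [-0.0566  0.0122  0.6017] a [ 0.     -0.0001 -0.013 ] rows 2.899063717298844 0.3264704361387376
go (328, 271, 23, 3.02) t [-0.0566  0.0122  0.7867] a [ 0.     -0.0001 -0.013 ] rows 3.7832479814471913 0.3264704361387376
```

Request:
step_arm([
  {"tx":-0.057,"ty":0.012,"tz":0.2,"ax":0,"ay":0,"az":-0.013},
  {"tx":-0.057,"ty":0.012,"tz":0.4,"ax":0,"ay":0,"az":-0.013},
  {"tx":-0.057,"ty":0.012,"tz":0.6,"ax":0,"ay":0,"az":-0.013},
  {"tx":-0.057,"ty":0.012,"tz":0.7,"ax":0,"ay":0,"az":-0.013},
  {"tx":-0.057,"ty":0.012,"tz":0.77,"ax":0,"ay":0,"az":-0.013},
  {"tx":-0.057,"ty":0.012,"tz":0.787,"ax":0,"ay":0,"az":-0.013},
  {"tx":-0.057,"ty":0.012,"tz":0.787,"ax":0,"ay":0,"az":-0.013},
  {"tx":-0.057,"ty":0.012,"tz":0.787,"ax":0,"ay":0,"az":-0.013},
])

```text
clock: 1.57
eef_pos: [328.4, 271.6, 23.7]
orientation: [3.141, 0.001, 3.022]
contact_force: [-0.7, -0.7, 0.4]
gripper_width: 55.8
finger_force: 0.0
```

Request:
step_arm([
  {"tx":0,"ty":0,"tz":0,"ax":0,"ay":0,"az":0},
  {"tx":0,"ty":0,"tz":0,"ax":0,"ay":0,"az":0},
  {"tx":0,"ty":0,"tz":0,"ax":0,"ay":0,"az":0},
  {"tx":0,"ty":0,"tz":0,"ax":0,"ay":0,"az":0},
  {"tx":0,"ty":0,"tz":0,"ax":0,"ay":0,"az":0},
  {"tx":0,"ty":0,"tz":0,"ax":0,"ay":0,"az":0},
  {"tx":0,"ty":0,"tz":0,"ax":0,"ay":0,"az":0},
  {"tx":0,"ty":0,"tz":0,"ax":0,"ay":0,"az":0},
], grip=1, grip_force=50)

```text
clock: 2.23
eef_pos: [328.6, 271.1, 23.9]
orientation: [3.141, 0.002, 3.021]
contact_force: [-1.7, 0.4, 8.0]
gripper_width: 22.5
finger_force: 49.8
```

Run:
```python
from h import *
go(328,271,60,3.02);go(460,110,160,3.15)
```

```text
go (328, 271, 60, 3.02) t [ 0.0028 -0.0009 -0.1805] a [0.0003 0.0005 0.0002] rows 0.8658231754115925 0.01602271387396172
go (460, 110, 160, 3.15) t [-0.7502 -0.7199 -0.6801] a [ 0.0003  0.0005 -0.0411] rows 5.95874096832361 1.034484545788939
```

Request:
step_arm([
  {"tx":0,"ty":0,"tz":-0.1,"ax":0,"ay":0,"az":0},
  {"tx":0,"ty":0,"tz":-0.25,"ax":0,"ay":0,"az":0},
  {"tx":0,"ty":0,"tz":-0.45,"ax":0,"ay":0,"az":0},
  {"tx":-0.1,"ty":-0.1,"tz":-0.6,"ax":0,"ay":0,"az":-0.01},
  {"tx":-0.2,"ty":-0.2,"tz":-0.68,"ax":0,"ay":0,"az":-0.02},
  {"tx":-0.34,"ty":-0.32,"tz":-0.68,"ax":0,"ay":0,"az":-0.03},
  {"tx":-0.48,"ty":-0.45,"tz":-0.68,"ax":0,"ay":0,"az":-0.041},
  {"tx":-0.62,"ty":-0.59,"tz":-0.68,"ax":0,"ay":0,"az":-0.041},
  {"tx":-0.75,"ty":-0.72,"tz":-0.68,"ax":0,"ay":0,"az":-0.041},
  {"tx":-0.75,"ty":-0.72,"tz":-0.68,"ax":0,"ay":0,"az":-0.041},
])

```text
clock: 3.07
eef_pos: [462.9, 105.4, 159.3]
orientation: [-3.14, 0.003, -3.139]
contact_force: [-0.2, 1.3, -2.1]
gripper_width: 22.8
finger_force: 49.7
```

Run:
```python
from h import *
s=readout.observe();print(s['gripper_width'],s['finger_force'],s['eef_pos']);go(560,10,160,3.278)
```

```text
22.756101870941936 49.67906177043915 [462.9419734  105.41558789 159.33944066]
go (560, 10, 160, 3.278) t [-0.4838 -0.4786 -0.0014] a [-0.0004  0.0008 -0.0424] rows 3.26393180033124 1.0671421415512767
```

Request:
step_arm([
  {"tx":-0.12,"ty":-0.12,"tz":0,"ax":0,"ay":0,"az":-0.02},
  {"tx":-0.24,"ty":-0.24,"tz":0,"ax":0,"ay":0,"az":-0.042},
  {"tx":-0.36,"ty":-0.36,"tz":0,"ax":0,"ay":0,"az":-0.042},
  {"tx":-0.44,"ty":-0.44,"tz":0,"ax":0,"ay":0,"az":-0.042},
  {"tx":-0.48,"ty":-0.48,"tz":0,"ax":0,"ay":0,"az":-0.042},
  {"tx":-0.48,"ty":-0.48,"tz":0,"ax":0,"ay":0,"az":-0.042},
  {"tx":-0.48,"ty":-0.48,"tz":0,"ax":0,"ay":0,"az":-0.042},
])

```text
clock: 3.65
eef_pos: [555.8, 15.0, 158.7]
orientation: [3.141, -0.001, -3.002]
contact_force: [0.4, -0.1, -1.7]
gripper_width: 22.6
finger_force: 49.7
```

Run:
```python
from h import *
P=camera_params('wrist');cv2.imwrite('pics/w2.png',get_image('wrist')[:,:,::-1]);np.savez('w2.npz',**P)
s=readout.observe();print(s['eef_pos'],s['orientation']);go(659,23,160,3.278);go(659,23,29,3.278)
```

```text
[555.62496327  15.42951867 158.84691646] [ 3.14110213e+00 -8.03102635e-04 -3.00119120e+00]
go (659, 23, 160, 3.278) t [-0.5171 -0.0348 -0.0062] a [ 0.0002 -0.0003  0.0013] rows 2.4858101872217775 0.03283529973698133
go (659, 23, 29, 3.278) t [-0.5176 -0.0352  0.6488] a [ 0.0002 -0.0003  0.0013] rows 3.9842760463214724 0.03283529973698133
```

View pics/w2.png

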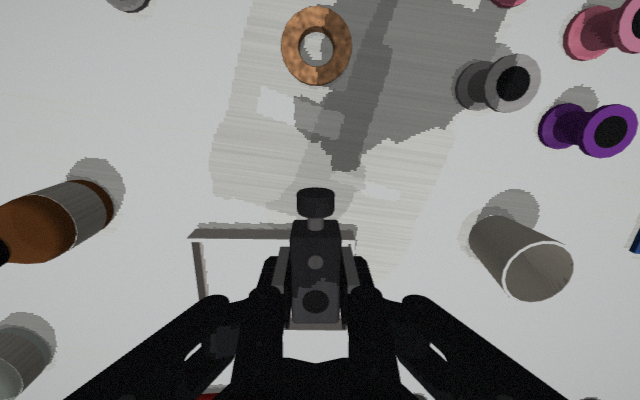

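The picture shows the clamp held straight. The tray's near wall runs from (203,223) to (356,226) at its foot and from (188,238) to (358,242) at its rim.

Run:
```python
from h import *
P=dict(np.load('w2.npz'));print('cam',-P['R'].T@P['t'])
print(ray(P,[(203,223),(356,226)],0),ray(P,[(188,238),(358,242)],22))
im=cv2.imread('pics/w2.png');print(ray(P,[(316,46)],22))
```

```text
cam [475.34468446   3.77558812 282.00402661]
[[609.36272954 -91.34060585   0.        ]
 [591.06308413  62.04987842   0.        ]] [[616.3579222  -97.62416844  22.        ]
 [598.03941981  62.40622279  22.        ]]
[[437.52015175  -0.74299872  22.        ]]
```

Request:
step_arm([
  {"tx":-0.2,"ty":-0.02,"tz":0,"ax":0,"ay":0,"az":0.002},
  {"tx":-0.4,"ty":-0.035,"tz":0,"ax":0,"ay":0,"az":0.004},
  {"tx":-0.53,"ty":-0.035,"tz":0.1,"ax":0,"ay":0,"az":0.004},
  {"tx":-0.53,"ty":-0.035,"tz":0.25,"ax":0,"ay":0,"az":0.004},
  {"tx":-0.53,"ty":-0.035,"tz":0.4,"ax":0,"ay":0,"az":0.004},
  {"tx":-0.53,"ty":-0.035,"tz":0.5,"ax":0,"ay":0,"az":0.004},
  {"tx":-0.53,"ty":-0.035,"tz":0.55,"ax":0,"ay":0,"az":0.004},
  {"tx":-0.53,"ty":-0.035,"tz":0.55,"ax":0,"ay":0,"az":0.004},
  {"tx":-0.53,"ty":-0.035,"tz":0.55,"ax":0,"ay":0,"az":0.004},
])

```text
clock: 4.45
eef_pos: [662.5, 23.0, 50.0]
orientation: [-3.141, 0.001, -3.014]
contact_force: [-0.5, 0.1, -0.5]
gripper_width: 22.9
finger_force: 49.7
```

Run:
```python
from h import *
s=readout.observe();print(s['contact_force'],s['eef_pos'],s['orientation']);go(661,26,29,3.265)
```

```text
[-0.47075408  0.07232148 -0.53796307] [662.5122081   22.99532676  50.0174238 ] [-3.14139340e+00  8.97537154e-04 -3.01357944e+00]
go (661, 26, 29, 3.265) t [0.0057 0.0159 0.1051] a [-0.0001  0.0003  0.0015] rows 0.5104292394986198 0.037583460910060366
```

Request:
step_arm([
  {"tx":0,"ty":0.016,"tz":0.04,"ax":0,"ay":0,"az":0},
  {"tx":0,"ty":0.016,"tz":0.07,"ax":0,"ay":0,"az":0},
  {"tx":0,"ty":0.016,"tz":0.09,"ax":0,"ay":0,"az":0},
  {"tx":0,"ty":0.016,"tz":0.105,"ax":0,"ay":0,"az":0},
  {"tx":0,"ty":0.016,"tz":0.105,"ax":0,"ay":0,"az":0},
  {"tx":0,"ty":0.016,"tz":0.105,"ax":0,"ay":0,"az":0},
])

```text
clock: 4.95
eef_pos: [662.1, 25.5, 28.0]
orientation: [-3.141, 0.0, -3.014]
contact_force: [-0.0, 0.5, -0.0]
gripper_width: 23.3
finger_force: 49.8
```

Request:
step_arm([
  {"tx":0,"ty":0,"tz":0,"ax":0,"ay":0,"az":0},
  {"tx":0,"ty":0,"tz":0,"ax":0,"ay":0,"az":0},
  {"tx":0,"ty":0,"tz":0,"ax":0,"ay":0,"az":0},
  {"tx":0,"ty":0,"tz":0,"ax":0,"ay":0,"az":0},
  {"tx":0,"ty":0,"tz":0,"ax":0,"ay":0,"az":0},
  {"tx":0,"ty":0,"tz":-0.1,"ax":0,"ay":0,"az":0},
  {"tx":0,"ty":0,"tz":-0.25,"ax":0,"ay":0,"az":0},
  {"tx":0,"ty":0,"tz":-0.4,"ax":0,"ay":0,"az":0},
  {"tx":0,"ty":0,"tz":-0.55,"ax":0,"ay":0,"az":0},
  {"tx":0,"ty":0,"tz":-0.65,"ax":0,"ay":0,"az":0},
  {"tx":0,"ty":0,"tz":-0.65,"ax":0,"ay":0,"az":0},
], grip=0.05)

```text
clock: 5.87
eef_pos: [663.7, 25.4, 163.2]
orientation: [-3.139, 0.008, -3.014]
contact_force: [-0.0, 0.6, 0.3]
gripper_width: 40.7
finger_force: 0.0
```

Run:
```python
from h import *
s=readout.observe();print(s['contact_force'],s['gripper_width'])
go(500,-150,160,3.14);go(420,-210,160,0);go(420,-210,160,3.12)
```

```text
[-0.042378    0.60529878  0.26706154] 40.705266435887516
go (500, -150, 160, 3.14) t [ 0.9234 -0.7657  0.0102] a [-0.0005  0.0027  0.041 ] rows 5.75362772132968 1.034089076116569
go (420, -210, 160, 0) t [ 1.3583 -1.0125  0.0072] a [-4.000e-03 -8.000e-04 -9.595e-01] rows 8.12530543811994 24.12055955966902
go (420, -210, 160, 3.12) t [ 1.3583 -1.0125  0.0072] a [-0.0005  0.0027  0.0474] rows 8.12530543811994 1.1938333566736812
```

Request:
step_arm([
  {"tx":0.13,"ty":-0.1,"tz":0,"ax":0,"ay":0,"az":0.01},
  {"tx":0.28,"ty":-0.22,"tz":0,"ax":0,"ay":0,"az":0.02},
  {"tx":0.43,"ty":-0.34,"tz":0,"ax":0,"ay":0,"az":0.03},
  {"tx":0.58,"ty":-0.46,"tz":0,"ax":0,"ay":0,"az":0.041},
  {"tx":0.73,"ty":-0.58,"tz":0,"ax":0,"ay":0,"az":0.041},
  {"tx":0.86,"ty":-0.7,"tz":0,"ax":0,"ay":0,"az":0.041},
  {"tx":0.98,"ty":-0.8,"tz":0,"ax":0,"ay":0,"az":0.041},
  {"tx":0.98,"ty":-0.8,"tz":0,"ax":0,"ay":0,"az":0.041},
], grip=-0.3)

```text
clock: 6.53
eef_pos: [485.0, -161.0, 157.5]
orientation: [-3.141, -0.002, 3.136]
contact_force: [-0.2, 0.2, 0.2]
gripper_width: 55.5
finger_force: 0.0
```

Run:
```python
from h import *
print(readout.observe()['eef_pos']);go(340,-285,160,3.13)
```

```text
[ 485.03164921 -161.03033352  157.45140497]
go (340, -285, 160, 3.13) t [ 0.7218 -0.6238 -0.0114] a [-0.0001 -0.0005  0.0019] rows 4.575823157595157 0.05055841847220995
```

Request:
step_arm([
  {"tx":0.15,"ty":-0.13,"tz":0,"ax":0,"ay":0,"az":0},
  {"tx":0.3,"ty":-0.26,"tz":0,"ax":0,"ay":0,"az":0},
  {"tx":0.45,"ty":-0.39,"tz":0,"ax":0,"ay":0,"az":0},
  {"tx":0.58,"ty":-0.51,"tz":0,"ax":0,"ay":0,"az":0},
  {"tx":0.68,"ty":-0.59,"tz":0,"ax":0,"ay":0,"az":0},
  {"tx":0.72,"ty":-0.624,"tz":0,"ax":0,"ay":0,"az":0},
  {"tx":0.72,"ty":-0.624,"tz":0,"ax":0,"ay":0,"az":0},
  {"tx":0.72,"ty":-0.624,"tz":0,"ax":0,"ay":0,"az":0},
])

```text
clock: 7.2
eef_pos: [344.1, -282.3, 157.7]
orientation: [3.141, 0.0, 3.139]
contact_force: [1.4, 0.1, 1.0]
gripper_width: 56.0
finger_force: 0.0
```

Run:
```python
from h import *
P=camera_params('wrist');im=get_image('wrist')[:,:,::-1].copy();cv2.imwrite('pics/w3.png',im);np.savez('w3.npz',**P)
t=get_image('top')[:,:,::-1];cv2.imwrite('pics/top1.png',t)
V=im.max(2)
for c in blobs((V<75).astype(np.uint8),(200,60,440,245),80)[:4]:
    print(np.round(np.hstack(rect(P,c,24)),1),cv2.boundingRect(c))
print(readout.observe()['eef_pos'])
for x,y in ((332,-286),):go(x,y,24.5,3.13)
x=np.vstack([cv2.resize(im[40:290,160:480],None,fx=1.8,fy=1.8)[:300],cv2.resize(t[105:185,280:440],None,fx=3.6,fy=3.6,interpolation=2)[:290]]);cv2.imwrite('pics/v3.png',x)
```

```text
[ 339.3 -285.    24.1   67.3   87. ] (298, 151, 29, 74)
[ 387.2 -174.2   18.    12.4   89.9] (420, 232, 20, 13)
[ 344.55528765 -281.80155489  157.72234437]
go (332, -286, 24.5, 3.13) t [ 0.0628 -0.0213  0.6661] a [0.0001 0.     0.0036] rows 3.2105158084166967 0.09123597219723369
```

View pics/v3.png

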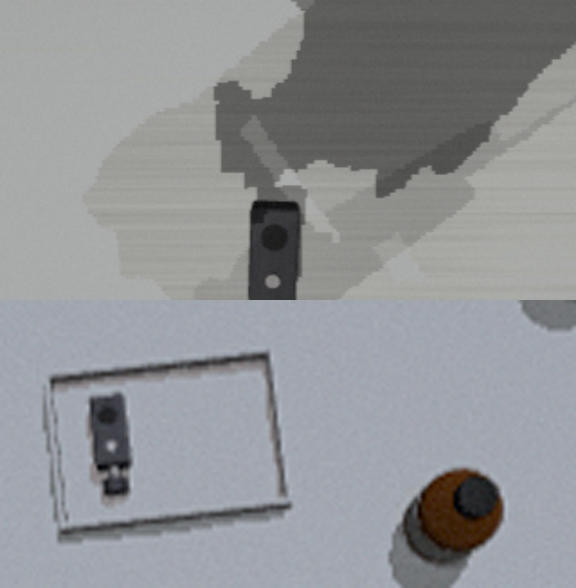

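Clamp one lies flat in the tray. The second clamp is at about (331,-285.5) mm.

Request:
step_arm([
  {"tx":0.04,"ty":-0.01,"tz":0.15,"ax":0,"ay":0,"az":0.012},
  {"tx":0.068,"ty":-0.018,"tz":0.35,"ax":0,"ay":0,"az":0.012},
  {"tx":0.068,"ty":-0.018,"tz":0.5,"ax":0,"ay":0,"az":0.012},
  {"tx":0.068,"ty":-0.018,"tz":0.6,"ax":0,"ay":0,"az":0.012},
  {"tx":0.068,"ty":-0.018,"tz":0.665,"ax":0,"ay":0,"az":0.012},
  {"tx":0.068,"ty":-0.018,"tz":0.665,"ax":0,"ay":0,"az":0.012},
  {"tx":0.068,"ty":-0.018,"tz":0.665,"ax":0,"ay":0,"az":0.012},
])

```text
clock: 7.88
eef_pos: [330.7, -285.5, 24.8]
orientation: [3.141, -0.001, 3.104]
contact_force: [0.0, 0.1, 0.6]
gripper_width: 55.7
finger_force: 0.0
```

Request:
step_arm([
  {"tx":0,"ty":0,"tz":0,"ax":0,"ay":0,"az":0},
  {"tx":0,"ty":0,"tz":0,"ax":0,"ay":0,"az":0},
  {"tx":0,"ty":0,"tz":0,"ax":0,"ay":0,"az":0},
  {"tx":0,"ty":0,"tz":0,"ax":0,"ay":0,"az":0},
  {"tx":0,"ty":0,"tz":0,"ax":0,"ay":0,"az":0},
  {"tx":0,"ty":0,"tz":0,"ax":0,"ay":0,"az":0},
  {"tx":0,"ty":0,"tz":0,"ax":0,"ay":0,"az":0},
  {"tx":0,"ty":0,"tz":0,"ax":0,"ay":0,"az":0},
], grip=1, grip_force=50)

```text
clock: 8.55
eef_pos: [330.6, -286.6, 26.0]
orientation: [-3.14, 0.001, 3.102]
contact_force: [0.9, 1.7, 6.0]
gripper_width: 22.8
finger_force: 49.8
```

Run:
```python
from h import *
go(500,-150,160,3.2)
```

```text
go (500, -150, 160, 3.2) t [-0.8204  0.7145 -0.67  ] a [-0.0005  0.0004 -0.031 ] rows 6.128060512231072 0.7805705351161192
```

Request:
step_arm([
  {"tx":0,"ty":0,"tz":-0.1,"ax":0,"ay":0,"az":0},
  {"tx":0,"ty":0,"tz":-0.25,"ax":0,"ay":0,"az":0},
  {"tx":0,"ty":0,"tz":-0.45,"ax":0,"ay":0,"az":0},
  {"tx":-0.1,"ty":0.1,"tz":-0.6,"ax":0,"ay":0,"az":-0.01},
  {"tx":-0.23,"ty":0.2,"tz":-0.67,"ax":0,"ay":0,"az":-0.02},
  {"tx":-0.38,"ty":0.33,"tz":-0.67,"ax":0,"ay":0,"az":-0.031},
  {"tx":-0.53,"ty":0.46,"tz":-0.67,"ax":0,"ay":0,"az":-0.031},
  {"tx":-0.68,"ty":0.6,"tz":-0.67,"ax":0,"ay":0,"az":-0.031},
  {"tx":-0.82,"ty":0.72,"tz":-0.67,"ax":0,"ay":0,"az":-0.031},
  {"tx":-0.82,"ty":0.72,"tz":-0.67,"ax":0,"ay":0,"az":-0.031},
])

```text
clock: 9.38
eef_pos: [503.0, -144.9, 159.5]
orientation: [-3.142, 0.003, -3.079]
contact_force: [0.5, -0.1, -0.9]
gripper_width: 23.1
finger_force: 49.4
```

Run:
```python
from h import *
s=readout.observe();print(s['eef_pos'],s['gripper_width']);go(652.5,-48,160,3.26);go(652.5,-48,50,3.26)
```

```text
[ 502.98149307 -144.90519815  159.48615871] 23.12189649436918
go (652.5, -48, 160, 3.26) t [-7.766e-01  4.365e-01 -6.000e-04] a [-0.      0.0008 -0.0176] rows 4.272804301871401 0.4440156209421717
go (652.5, -48, 50, 3.26) t [-0.7752  0.4365  0.5494] a [-0.      0.0008 -0.0176] rows 5.015008344836966 0.4440156209421717
```

Request:
step_arm([
  {"tx":-0.16,"ty":0.09,"tz":0,"ax":0,"ay":0,"az":-0.01},
  {"tx":-0.32,"ty":0.18,"tz":0,"ax":0,"ay":0,"az":-0.018},
  {"tx":-0.48,"ty":0.27,"tz":0,"ax":0,"ay":0,"az":-0.018},
  {"tx":-0.64,"ty":0.36,"tz":0,"ax":0,"ay":0,"az":-0.018},
  {"tx":-0.775,"ty":0.436,"tz":0.05,"ax":0,"ay":0,"az":-0.018},
  {"tx":-0.775,"ty":0.436,"tz":0.2,"ax":0,"ay":0,"az":-0.018},
  {"tx":-0.775,"ty":0.436,"tz":0.35,"ax":0,"ay":0,"az":-0.018},
  {"tx":-0.775,"ty":0.436,"tz":0.48,"ax":0,"ay":0,"az":-0.018},
  {"tx":-0.775,"ty":0.436,"tz":0.55,"ax":0,"ay":0,"az":-0.018},
  {"tx":-0.775,"ty":0.436,"tz":0.55,"ax":0,"ay":0,"az":-0.018},
  {"tx":-0.775,"ty":0.436,"tz":0.55,"ax":0,"ay":0,"az":-0.018},
])

```text
clock: 10.3
eef_pos: [649.2, -52.8, 49.3]
orientation: [3.141, -0.0, -3.027]
contact_force: [0.2, 0.3, -0.2]
gripper_width: 22.5
finger_force: 49.4
```

Run:
```python
from h import *
s=readout.observe();print(s['eef_pos'],s['gripper_width']);go(652.5,-48,30,3.26)
```

```text
[649.20566645 -52.84464984  49.26661151] 22.524614237154733
go (652.5, -48, 30, 3.26) t [-0.0192  0.0222  0.0963] a [ 0.     -0.0001 -0.0012] rows 0.48291764557825156 0.030452818378739276
```

Request:
step_arm([
  {"tx":-0.015,"ty":0.022,"tz":0.03,"ax":0,"ay":0,"az":0},
  {"tx":-0.015,"ty":0.022,"tz":0.06,"ax":0,"ay":0,"az":0},
  {"tx":-0.015,"ty":0.022,"tz":0.08,"ax":0,"ay":0,"az":0},
  {"tx":-0.015,"ty":0.022,"tz":0.096,"ax":0,"ay":0,"az":0},
  {"tx":-0.015,"ty":0.022,"tz":0.096,"ax":0,"ay":0,"az":0},
  {"tx":-0.015,"ty":0.022,"tz":0.096,"ax":0,"ay":0,"az":0},
])

```text
clock: 10.8
eef_pos: [651.9, -48.0, 30.1]
orientation: [-3.141, 0.001, -3.027]
contact_force: [0.1, 0.7, 0.9]
gripper_width: 22.9
finger_force: 49.8
```

Request:
step_arm([
  {"tx":0,"ty":0,"tz":0,"ax":0,"ay":0,"az":0},
  {"tx":0,"ty":0,"tz":0,"ax":0,"ay":0,"az":0},
  {"tx":0,"ty":0,"tz":0,"ax":0,"ay":0,"az":0},
  {"tx":0,"ty":0,"tz":0,"ax":0,"ay":0,"az":0},
  {"tx":0,"ty":0,"tz":0,"ax":0,"ay":0,"az":0},
  {"tx":0,"ty":0,"tz":-0.1,"ax":0,"ay":0,"az":0},
  {"tx":0,"ty":0,"tz":-0.25,"ax":0,"ay":0,"az":0},
  {"tx":0,"ty":0,"tz":-0.4,"ax":0,"ay":0,"az":0},
  {"tx":0,"ty":0,"tz":-0.55,"ax":0,"ay":0,"az":0},
  {"tx":0,"ty":0,"tz":-0.65,"ax":0,"ay":0,"az":0},
  {"tx":0,"ty":0,"tz":-0.65,"ax":0,"ay":0,"az":0},
], grip=0.05)

```text
clock: 11.72
eef_pos: [653.4, -48.3, 164.9]
orientation: [-3.139, 0.008, -3.027]
contact_force: [-0.0, 0.1, 0.8]
gripper_width: 40.6
finger_force: 0.0
```

Run:
```python
from h import *
s=readout.observe();print(s['eef_pos'],s['gripper_width']);go(500,-110,160,3.26);go(411,-156,120,3.26)
```

```text
[653.4429383  -48.33780697 164.92529318] 40.55602829827775
go (500, -110, 160, 3.26) t [ 0.7977 -0.2183  0.0191] a [-0.001   0.0025 -0.0011] rows 3.967445975726951 0.07284391625131337
go (411, -156, 120, 3.26) t [ 1.2676 -0.3952  0.2159] a [-0.001   0.0025 -0.0011] rows 6.4520430757035685 0.07284391625131337
```

Request:
step_arm([
  {"tx":0.17,"ty":-0.05,"tz":0,"ax":0,"ay":0,"az":0},
  {"tx":0.35,"ty":-0.1,"tz":0,"ax":0,"ay":0,"az":0},
  {"tx":0.53,"ty":-0.17,"tz":0,"ax":0,"ay":0,"az":0},
  {"tx":0.71,"ty":-0.24,"tz":0,"ax":0,"ay":0,"az":0},
  {"tx":0.87,"ty":-0.32,"tz":0,"ax":0,"ay":0,"az":0},
  {"tx":0.97,"ty":-0.38,"tz":0,"ax":0,"ay":0,"az":0},
  {"tx":0.99,"ty":-0.4,"tz":0,"ax":0,"ay":0,"az":0},
  {"tx":0.99,"ty":-0.4,"tz":0,"ax":0,"ay":0,"az":0},
  {"tx":0.99,"ty":-0.4,"tz":0,"ax":0,"ay":0,"az":0},
], grip=-0.55)

```text
clock: 12.47
eef_pos: [464.7, -150.0, 159.6]
orientation: [3.141, 0.0, -3.027]
contact_force: [-0.5, -0.1, -0.3]
gripper_width: 65.9
finger_force: 0.0
```

Run:
```python
from h import *
s=readout.observe();print(s['eef_pos'],s['gripper_width'])
P=camera_params('wrist');im=get_image('wrist')[:,:,::-1].copy();cv2.imwrite('pics/w4.png',im);np.savez('w4.npz',**P)
print('cam',-P['R'].T@P['t'])
V=im.max(2)
for c in blobs((V<55).astype(np.uint8),(150,20,500,260),80)[:5]:
    print(np.round(np.hstack(rect(P,c,50)),1),cv2.boundingRect(c))
go(411,-156,60,3.26);go(411,-156,40,3.26)
```

```text
[ 464.6849569  -150.01668332  159.56020717] 65.88266854991625
cam [ 383.75951689 -159.10809921  282.73087068]
[ 411.6 -156.    23.1   22.8    6.6] (300, 121, 31, 32)
[422.5 -45.3   7.9  26.3  80.5] (447, 152, 18, 33)
[505.3 -80.1   5.9  14.8   6.6] (381, 253, 18, 7)
[ 520.1 -208.5    5.8   15.     6.6] (232, 253, 18, 7)
go (411, -156, 60, 3.26) t [ 0.2713 -0.0005  0.4973] a [ 0.0001  0.     -0.001 ] rows 2.717107357340704 0.025594692589615563
go (411, -156, 40, 3.26) t [ 2.714e-01 -5.000e-04  5.973e-01] a [ 0.0001  0.     -0.001 ] rows 3.1465438449113563 0.025594692589615563
```

View pics/w4.png

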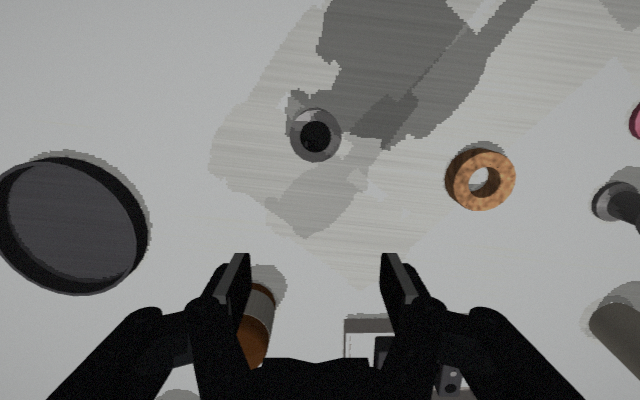

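The steel nipple's bore is at (315,137), i.e. (411.6,-156) mm, which agrees with the top view.

Request:
step_arm([
  {"tx":0.13,"ty":0,"tz":0,"ax":0,"ay":0,"az":0},
  {"tx":0.24,"ty":0,"tz":0.1,"ax":0,"ay":0,"az":0},
  {"tx":0.27,"ty":0,"tz":0.25,"ax":0,"ay":0,"az":0},
  {"tx":0.27,"ty":0,"tz":0.4,"ax":0,"ay":0,"az":0},
  {"tx":0.27,"ty":0,"tz":0.52,"ax":0,"ay":0,"az":0},
  {"tx":0.27,"ty":0,"tz":0.6,"ax":0,"ay":0,"az":0},
  {"tx":0.27,"ty":0,"tz":0.6,"ax":0,"ay":0,"az":0},
  {"tx":0.27,"ty":0,"tz":0.6,"ax":0,"ay":0,"az":0},
])

```text
clock: 13.18
eef_pos: [411.0, -155.7, 39.4]
orientation: [3.141, -0.001, -3.026]
contact_force: [0.8, 0.5, -0.0]
gripper_width: 66.3
finger_force: 0.0
```

Request:
step_arm([
  {"tx":0,"ty":0,"tz":0,"ax":0,"ay":0,"az":0},
  {"tx":0,"ty":0,"tz":0,"ax":0,"ay":0,"az":0},
  {"tx":0,"ty":0,"tz":0,"ax":0,"ay":0,"az":0},
  {"tx":0,"ty":0,"tz":0,"ax":0,"ay":0,"az":0},
  {"tx":0,"ty":0,"tz":0,"ax":0,"ay":0,"az":0},
  {"tx":0,"ty":0,"tz":0,"ax":0,"ay":0,"az":0},
  {"tx":0,"ty":0,"tz":0,"ax":0,"ay":0,"az":0},
], grip=1, grip_force=40)

```text
clock: 13.77
eef_pos: [411.3, -156.5, 40.9]
orientation: [-3.14, 0.002, -3.027]
contact_force: [0.1, 1.7, 5.3]
gripper_width: 37.2
finger_force: 39.3
```

Request:
step_arm([
  {"tx":0,"ty":0,"tz":-0.05,"ax":0,"ay":0,"az":0},
  {"tx":0,"ty":0,"tz":-0.15,"ax":0,"ay":0,"az":0},
  {"tx":0,"ty":0,"tz":-0.3,"ax":0,"ay":0,"az":0},
  {"tx":0,"ty":0,"tz":-0.45,"ax":0,"ay":0,"az":0},
  {"tx":0,"ty":0,"tz":-0.55,"ax":0,"ay":0,"az":0},
  {"tx":0,"ty":0,"tz":-0.55,"ax":0,"ay":0,"az":0},
])

```text
clock: 14.27
eef_pos: [412.2, -157.2, 154.0]
orientation: [-3.136, 0.006, -3.027]
contact_force: [1.1, -0.2, -1.3]
gripper_width: 37.6
finger_force: 40.4
```

Run:
```python
from h import *
s=readout.observe();print(s['eef_pos'],s['gripper_width'])
P=camera_params('wrist');im=get_image('wrist')[:,:,::-1].copy();cv2.imwrite('pics/w5.png',im)
# dish rim in w4 and top
P4=dict(np.load('w4.npz'));a=cv2.imread('pics/w4.png');c=blobs((a.max(2)<100).astype(np.uint8),(0,140,170,310),500)[0]
print('dish w4',np.round(ray(P4,[(137,215),(60,165),(75,293)],22),1))
go(470,-250,150,3.2);go(535,-350,150,3.2)
```

```text
[ 412.16993261 -157.22017348  153.99191681] 37.575081863314665
dish w4 [[ 504.7 -310.9   22. ]
 [ 464.8 -374.3   22. ]
 [ 598.1 -379.6   22. ]]
go (470, -250, 150, 3.2) t [-0.2378 -0.4969  0.0108] a [-0.001   0.0012  0.018 ] rows 2.6426947198821336 0.453947390910464
go (535, -350, 150, 3.2) t [-0.5033 -1.0309  0.0136] a [-0.001   0.0012  0.018 ] rows 5.50254092052165 0.453947390910464
```

View pics/w5.png

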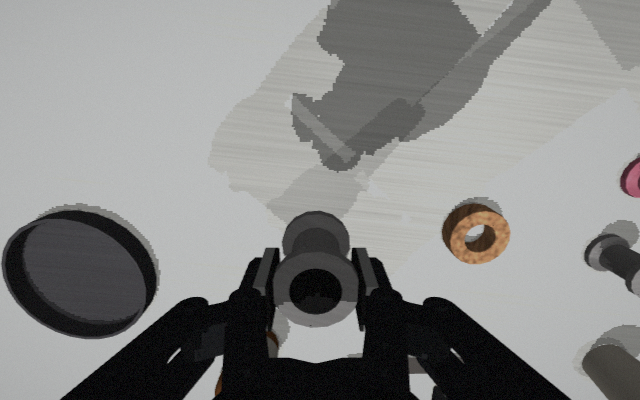

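The nipple is held upright by its top flange. The dish centre comes out at (530,-381) mm.

Request:
step_arm([
  {"tx":-0.05,"ty":-0.15,"tz":-0.03,"ax":0,"ay":0,"az":0.009},
  {"tx":-0.13,"ty":-0.3,"tz":-0.05,"ax":0,"ay":0,"az":0.018},
  {"tx":-0.21,"ty":-0.46,"tz":-0.05,"ax":0,"ay":0,"az":0.018},
  {"tx":-0.29,"ty":-0.62,"tz":-0.05,"ax":0,"ay":0,"az":0.018},
  {"tx":-0.38,"ty":-0.77,"tz":-0.05,"ax":0,"ay":0,"az":0.018},
  {"tx":-0.46,"ty":-0.9,"tz":-0.05,"ax":0,"ay":0,"az":0.018},
  {"tx":-0.52,"ty":-1,"tz":-0.05,"ax":0,"ay":0,"az":0.018},
  {"tx":-0.52,"ty":-1,"tz":-0.05,"ax":0,"ay":0,"az":0.018},
])

```text
clock: 14.98
eef_pos: [537.7, -345.7, 157.2]
orientation: [3.141, -0.001, -3.085]
contact_force: [-0.7, -0.0, -1.2]
gripper_width: 37.6
finger_force: 40.7
```

Run:
```python
from h import *
s=readout.observe();print(s['eef_pos'],s['gripper_width']);go(558,-380,65,3.2)
```

```text
[ 537.67728559 -345.6762249   157.15380355] 37.616914697492206
go (558, -380, 65, 3.2) t [-0.0922 -0.1774  0.4606] a [ 0.0002 -0.0003 -0.0006] rows 2.4080676691300655 0.01713956002558933
```

Request:
step_arm([
  {"tx":-0.05,"ty":-0.1,"tz":0,"ax":0,"ay":0,"az":0},
  {"tx":-0.09,"ty":-0.165,"tz":0.05,"ax":0,"ay":0,"az":0},
  {"tx":-0.09,"ty":-0.165,"tz":0.2,"ax":0,"ay":0,"az":0},
  {"tx":-0.09,"ty":-0.165,"tz":0.35,"ax":0,"ay":0,"az":0},
  {"tx":-0.09,"ty":-0.165,"tz":0.44,"ax":0,"ay":0,"az":0},
  {"tx":-0.09,"ty":-0.165,"tz":0.46,"ax":0,"ay":0,"az":0},
  {"tx":-0.09,"ty":-0.165,"tz":0.46,"ax":0,"ay":0,"az":0},
  {"tx":-0.09,"ty":-0.165,"tz":0.46,"ax":0,"ay":0,"az":0},
])

```text
clock: 15.65
eef_pos: [556.9, -375.0, 68.5]
orientation: [-3.141, 0.001, -3.083]
contact_force: [0.2, -0.6, -0.6]
gripper_width: 37.2
finger_force: 40.8
```

Run:
```python
from h import *
s=readout.observe();print(s['eef_pos'],s['gripper_width'],s['contact_force']);go(558,-380,45.5,3.2)
P=camera_params('top');t=get_image('top')[:,:,::-1];cv2.imwrite('pics/top2.png',t)
```

```text
[ 556.93621078 -375.03992858   68.54263246] 37.162509100041106 [ 0.22620586 -0.62849885 -0.57921403]
go (558, -380, 45.5, 3.2) t [-0.0038 -0.025   0.1152] a [-0.0003  0.0002 -0.    ] rows 0.5658135366520948 0.008557749311423652
```

Request:
step_arm([
  {"tx":0,"ty":-0.025,"tz":0.03,"ax":0,"ay":0,"az":0},
  {"tx":0,"ty":-0.025,"tz":0.06,"ax":0,"ay":0,"az":0},
  {"tx":0,"ty":-0.025,"tz":0.09,"ax":0,"ay":0,"az":0},
  {"tx":0,"ty":-0.025,"tz":0.105,"ax":0,"ay":0,"az":0},
  {"tx":0,"ty":-0.025,"tz":0.115,"ax":0,"ay":0,"az":0},
  {"tx":0,"ty":-0.025,"tz":0.115,"ax":0,"ay":0,"az":0},
  {"tx":0,"ty":-0.025,"tz":0.115,"ax":0,"ay":0,"az":0},
])

```text
clock: 16.28
eef_pos: [557.1, -379.9, 45.1]
orientation: [-3.141, 0.0, -3.083]
contact_force: [-0.9, -0.1, 2.3]
gripper_width: 37.3
finger_force: 41.0
```

Request:
step_arm([
  {"tx":0,"ty":0,"tz":0,"ax":0,"ay":0,"az":0},
  {"tx":0,"ty":0,"tz":0,"ax":0,"ay":0,"az":0},
  {"tx":0,"ty":0,"tz":0,"ax":0,"ay":0,"az":0},
  {"tx":0,"ty":0,"tz":0,"ax":0,"ay":0,"az":0},
  {"tx":0,"ty":0,"tz":0,"ax":0,"ay":0,"az":0},
  {"tx":0,"ty":0,"tz":-0.1,"ax":0,"ay":0,"az":0},
  {"tx":0,"ty":0,"tz":-0.25,"ax":0,"ay":0,"az":0},
  {"tx":0,"ty":0,"tz":-0.4,"ax":0,"ay":0,"az":0},
  {"tx":0,"ty":0,"tz":-0.55,"ax":0,"ay":0,"az":0},
  {"tx":0.1,"ty":0.1,"tz":-0.6,"ax":0,"ay":0,"az":0},
  {"tx":0.2,"ty":0.25,"tz":-0.6,"ax":0,"ay":0,"az":0},
  {"tx":0.25,"ty":0.4,"tz":-0.6,"ax":0,"ay":0,"az":0},
  {"tx":0.25,"ty":0.58,"tz":-0.6,"ax":0,"ay":0,"az":0},
  {"tx":0.25,"ty":0.76,"tz":-0.6,"ax":0,"ay":0,"az":0},
  {"tx":0.25,"ty":0.92,"tz":-0.6,"ax":0,"ay":0,"az":0},
  {"tx":0.25,"ty":1,"tz":-0.6,"ax":0,"ay":0,"az":0},
  {"tx":0.25,"ty":1,"tz":-0.6,"ax":0,"ay":0,"az":0},
], grip=-0.4)

```text
clock: 17.7
eef_pos: [495.4, -180.7, 165.0]
orientation: [3.141, 0.0, -3.08]
contact_force: [0.3, -0.3, -0.0]
gripper_width: 59.6
finger_force: 0.0
```

Run:
```python
from h import *
s=readout.observe();print(s['eef_pos'],s['gripper_width']);go(490,20,160,3.14);go(490,140,160,3.0)
```

```text
[ 495.41313763 -180.66892445  165.03561536] 59.629847905088404
go (490, 20, 160, 3.14) t [-0.0343  1.0031  0.0255] a [0.0001 0.     0.02  ] rows 4.815469339462748 0.5022093737891249
go (490, 140, 160, 3.0) t [-0.071   1.602   0.0257] a [0.0001 0.     0.0645] rows 7.691945813221869 1.6225133033540118
```

Request:
step_arm([
  {"tx":-0.01,"ty":0.12,"tz":0,"ax":0,"ay":0,"az":0.01},
  {"tx":-0.02,"ty":0.28,"tz":0,"ax":0,"ay":0,"az":0.02},
  {"tx":-0.03,"ty":0.46,"tz":0,"ax":0,"ay":0,"az":0.02},
  {"tx":-0.03,"ty":0.64,"tz":0,"ax":0,"ay":0,"az":0.02},
  {"tx":-0.03,"ty":0.82,"tz":0,"ax":0,"ay":0,"az":0.02},
  {"tx":-0.03,"ty":1,"tz":0,"ax":0,"ay":0,"az":0.02},
  {"tx":-0.03,"ty":1,"tz":0,"ax":0,"ay":0,"az":0.02},
])

```text
clock: 18.28
eef_pos: [489.7, 20.4, 164.8]
orientation: [3.141, 0.0, 3.141]
contact_force: [0.5, -0.9, -0.1]
gripper_width: 59.8
finger_force: 0.0
```

Request:
step_arm([
  {"tx":0,"ty":0.12,"tz":0,"ax":0,"ay":0,"az":0.01},
  {"tx":0,"ty":0.28,"tz":0,"ax":0,"ay":0,"az":0.02},
  {"tx":0,"ty":0.45,"tz":0,"ax":0,"ay":0,"az":0.02},
  {"tx":0,"ty":0.56,"tz":0,"ax":0,"ay":0,"az":0.02},
  {"tx":0,"ty":0.6,"tz":0,"ax":0,"ay":0,"az":0.02},
  {"tx":0,"ty":0.6,"tz":0,"ax":0,"ay":0,"az":0.02},
  {"tx":0,"ty":0.6,"tz":0,"ax":0,"ay":0,"az":0.02},
])

```text
clock: 18.87
eef_pos: [490.9, 135.7, 164.6]
orientation: [-3.141, 0.0, 3.074]
contact_force: [-0.3, -0.3, -0.3]
gripper_width: 59.6
finger_force: 0.0
```

Run:
```python
from h import *
s=readout.observe();print(s['eef_pos'],s['gripper_width'])
P=camera_params('wrist');im=get_image('wrist')[:,:,::-1].copy();cv2.imwrite('pics/w6.png',im);np.savez('w6.npz',**P)
V=im.max(2)
for c in blobs((V<55).astype(np.uint8),(100,20,540,245),80)[:6]:
    print(np.round(np.hstack(rect(P,c,50)),1),cv2.boundingRect(c))
t=get_image('top')[:,:,::-1]
cv2.imwrite('pics/v6.png',np.hstack([cv2.resize(im[:300,100:500],(500,375)),cv2.resize(t[150:240,430:520],(300,375),interpolation=2)]))
go(445,141.5,39.5,3.08)
```

```text
[490.91497205 135.67928903 164.5844936 ] 59.57740709328919
[394.1 220.3  22.7  22.5  86.2] (407, 50, 32, 35)
[368.  144.3  22.4  18.1  86.2] (299, 20, 33, 30)
[445.7 142.6  22.7  23.7  23.9] (304, 131, 32, 31)
[468.  227.1  22.4  22.6  44.7] (413, 153, 29, 29)
[500.7 311.6  83.4   3.3   2.1] (521, 149, 16, 96)
[434.9   8.7  21.5  11.7   2.5] (139, 129, 20, 29)
go (445, 141.5, 39.5, 3.08) t [0.2305 0.0152 0.6256] a [-0.0001 -0.     -0.0024] rows 3.198660678972378 0.06021662920793802
```

View pics/v6.png

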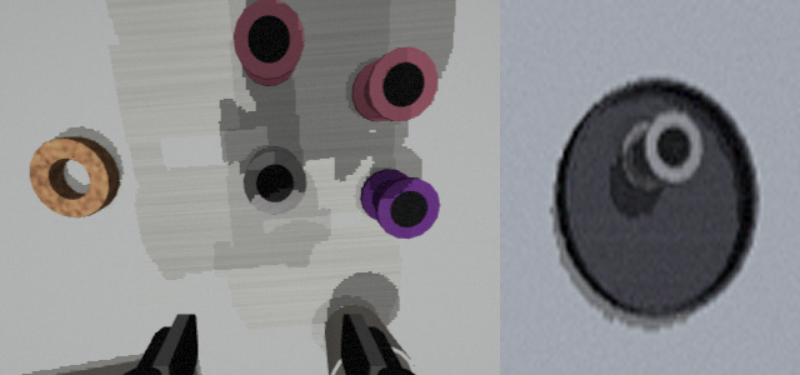

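Nipple one stands upright in the dish. The grey nipple is next, at (445.5,142) mm, and the decoys are clear of the fingers.

Request:
step_arm([
  {"tx":0.1,"ty":0.01,"tz":0,"ax":0,"ay":0,"az":0},
  {"tx":0.2,"ty":0.02,"tz":0.05,"ax":0,"ay":0,"az":0},
  {"tx":0.228,"ty":0.02,"tz":0.2,"ax":0,"ay":0,"az":0},
  {"tx":0.228,"ty":0.02,"tz":0.35,"ax":0,"ay":0,"az":0},
  {"tx":0.228,"ty":0.02,"tz":0.5,"ax":0,"ay":0,"az":0},
  {"tx":0.228,"ty":0.02,"tz":0.59,"ax":0,"ay":0,"az":0},
  {"tx":0.228,"ty":0.02,"tz":0.62,"ax":0,"ay":0,"az":0},
  {"tx":0.228,"ty":0.02,"tz":0.62,"ax":0,"ay":0,"az":0},
  {"tx":0.228,"ty":0.02,"tz":0.62,"ax":0,"ay":0,"az":0},
])

```text
clock: 19.72
eef_pos: [445.8, 143.3, 41.5]
orientation: [3.141, 0.001, 3.073]
contact_force: [-0.5, 0.3, -0.1]
gripper_width: 59.9
finger_force: 0.0
```

Request:
step_arm([
  {"tx":0,"ty":0,"tz":0,"ax":0,"ay":0,"az":0},
  {"tx":0,"ty":0,"tz":0,"ax":0,"ay":0,"az":0},
  {"tx":0,"ty":0,"tz":0,"ax":0,"ay":0,"az":0},
  {"tx":0,"ty":0,"tz":0,"ax":0,"ay":0,"az":0},
  {"tx":0,"ty":0,"tz":0,"ax":0,"ay":0,"az":0},
  {"tx":0,"ty":0,"tz":0,"ax":0,"ay":0,"az":0},
  {"tx":0,"ty":0,"tz":0,"ax":0,"ay":0,"az":0},
], grip=1, grip_force=40)

```text
clock: 20.3
eef_pos: [446.1, 143.8, 42.1]
orientation: [3.141, 0.003, 3.074]
contact_force: [-1.0, -1.4, 5.4]
gripper_width: 37.2
finger_force: 39.3
```

Request:
step_arm([
  {"tx":0,"ty":0,"tz":-0.05,"ax":0,"ay":0,"az":0},
  {"tx":0,"ty":0,"tz":-0.15,"ax":0,"ay":0,"az":0},
  {"tx":0,"ty":0,"tz":-0.3,"ax":0,"ay":0,"az":0},
  {"tx":0,"ty":0,"tz":-0.45,"ax":0,"ay":0,"az":0},
  {"tx":0,"ty":-0.1,"tz":-0.58,"ax":0,"ay":0,"az":-0.01},
  {"tx":0,"ty":-0.24,"tz":-0.6,"ax":0,"ay":0,"az":-0.02},
  {"tx":0,"ty":-0.4,"tz":-0.6,"ax":0,"ay":0,"az":-0.03},
  {"tx":0,"ty":-0.56,"tz":-0.6,"ax":0,"ay":0,"az":-0.038},
  {"tx":0,"ty":-0.72,"tz":-0.6,"ax":0,"ay":0,"az":-0.038},
  {"tx":0,"ty":-0.87,"tz":-0.6,"ax":0,"ay":0,"az":-0.038},
  {"tx":0,"ty":-1,"tz":-0.6,"ax":0,"ay":0,"az":-0.038},
  {"tx":0,"ty":-1,"tz":-0.6,"ax":0,"ay":0,"az":-0.038},
])

```text
clock: 21.3
eef_pos: [431.6, -59.1, 161.8]
orientation: [-3.14, 0.001, -3.093]
contact_force: [-0.9, 0.6, -0.9]
gripper_width: 37.4
finger_force: 40.4
```

Run:
```python
from h import *
s=readout.observe();print(s['eef_pos'],s['gripper_width']);go(470,-250,160,3.2)
```

```text
[431.57083069 -59.11613505 161.78371488] 37.35466282486907
go (470, -250, 160, 3.2) t [-0.1458 -0.9626  0.0106] a [-0.0005  0.0004 -0.0032] rows 4.669590805573186 0.08265509819155276
```

Request:
step_arm([
  {"tx":-0.02,"ty":-0.12,"tz":0,"ax":0,"ay":0,"az":-0.003},
  {"tx":-0.05,"ty":-0.28,"tz":0,"ax":0,"ay":0,"az":-0.003},
  {"tx":-0.08,"ty":-0.45,"tz":0,"ax":0,"ay":0,"az":-0.003},
  {"tx":-0.11,"ty":-0.63,"tz":0,"ax":0,"ay":0,"az":-0.003},
  {"tx":-0.14,"ty":-0.81,"tz":0,"ax":0,"ay":0,"az":-0.003},
  {"tx":-0.18,"ty":-0.98,"tz":0,"ax":0,"ay":0,"az":-0.003},
  {"tx":-0.18,"ty":-0.98,"tz":0,"ax":0,"ay":0,"az":-0.003},
])

```text
clock: 21.88
eef_pos: [478.6, -254.2, 161.5]
orientation: [-3.139, 0.002, -3.084]
contact_force: [0.8, -0.2, -0.5]
gripper_width: 37.4
finger_force: 40.6
```

Run:
```python
from h import *
s=readout.observe();print(s['eef_pos'],s['gripper_width']);go(502,-381,160,3.2)
```

```text
[ 478.6466553  -254.20189338  161.48303207] 37.42406758162596
go (502, -381, 160, 3.2) t [-0.0799 -0.6397  0.0093] a [-0.0009  0.0006 -0.0002] rows 3.092069065548282 0.026296004436720775
```

Request:
step_arm([
  {"tx":-0.02,"ty":-0.16,"tz":0,"ax":0,"ay":0,"az":0},
  {"tx":-0.04,"ty":-0.33,"tz":0,"ax":0,"ay":0,"az":0},
  {"tx":-0.06,"ty":-0.48,"tz":0,"ax":0,"ay":0,"az":0},
  {"tx":-0.08,"ty":-0.58,"tz":0,"ax":0,"ay":0,"az":0},
  {"tx":-0.08,"ty":-0.63,"tz":0,"ax":0,"ay":0,"az":0},
  {"tx":-0.08,"ty":-0.63,"tz":0.12,"ax":0,"ay":0,"az":0},
  {"tx":-0.08,"ty":-0.63,"tz":0.27,"ax":0,"ay":0,"az":0},
  {"tx":-0.08,"ty":-0.63,"tz":0.4,"ax":0,"ay":0,"az":0},
  {"tx":-0.08,"ty":-0.63,"tz":0.46,"ax":0,"ay":0,"az":0},
  {"tx":-0.08,"ty":-0.63,"tz":0.46,"ax":0,"ay":0,"az":0},
  {"tx":-0.08,"ty":-0.63,"tz":0.46,"ax":0,"ay":0,"az":0},
])

```text
clock: 22.8
eef_pos: [501.9, -374.0, 69.8]
orientation: [-3.141, 0.001, -3.08]
contact_force: [0.0, -0.5, -1.0]
gripper_width: 37.4
finger_force: 40.7
```

Run:
```python
from h import *
s=readout.observe();print(s['eef_pos'],s['gripper_width']);go(502,-381,46.5,3.2)
```

```text
[ 501.88164785 -374.00447562   69.81385826] 37.36542966565474
go (502, -381, 46.5, 3.2) t [ 0.0016 -0.0349  0.1166] a [-0.0001  0.0002  0.0011] rows 0.5837185409599008 0.028287573492277753
```

Request:
step_arm([
  {"tx":0,"ty":-0.035,"tz":0.03,"ax":0,"ay":0,"az":0},
  {"tx":0,"ty":-0.035,"tz":0.06,"ax":0,"ay":0,"az":0},
  {"tx":0,"ty":-0.035,"tz":0.09,"ax":0,"ay":0,"az":0},
  {"tx":0,"ty":-0.035,"tz":0.105,"ax":0,"ay":0,"az":0},
  {"tx":0,"ty":-0.035,"tz":0.115,"ax":0,"ay":0,"az":0},
  {"tx":0,"ty":-0.035,"tz":0.115,"ax":0,"ay":0,"az":0},
  {"tx":0,"ty":-0.035,"tz":0.115,"ax":0,"ay":0,"az":0},
])

```text
clock: 23.38
eef_pos: [502.0, -381.3, 46.2]
orientation: [-3.141, 0.0, -3.08]
contact_force: [0.4, 1.8, 4.3]
gripper_width: 37.5
finger_force: 41.1
```

Request:
step_arm([
  {"tx":0,"ty":0,"tz":0,"ax":0,"ay":0,"az":0},
  {"tx":0,"ty":0,"tz":0,"ax":0,"ay":0,"az":0},
  {"tx":0,"ty":0,"tz":0,"ax":0,"ay":0,"az":0},
  {"tx":0,"ty":0,"tz":0,"ax":0,"ay":0,"az":0},
  {"tx":0,"ty":0,"tz":0,"ax":0,"ay":0,"az":0},
  {"tx":0,"ty":0,"tz":-0.1,"ax":0,"ay":0,"az":0},
  {"tx":0,"ty":0,"tz":-0.25,"ax":0,"ay":0,"az":0},
  {"tx":0,"ty":0,"tz":-0.4,"ax":0,"ay":0,"az":0},
  {"tx":0,"ty":0,"tz":-0.55,"ax":0,"ay":0,"az":0},
  {"tx":0,"ty":0.1,"tz":-0.6,"ax":0,"ay":0,"az":0},
  {"tx":0,"ty":0.25,"tz":-0.6,"ax":0,"ay":0,"az":0},
  {"tx":0,"ty":0.4,"tz":-0.6,"ax":0,"ay":0,"az":0},
  {"tx":0,"ty":0.58,"tz":-0.6,"ax":0,"ay":0,"az":0},
  {"tx":0,"ty":0.76,"tz":-0.6,"ax":0,"ay":0,"az":0},
  {"tx":0,"ty":0.92,"tz":-0.6,"ax":0,"ay":0,"az":0},
  {"tx":0,"ty":1,"tz":-0.6,"ax":0,"ay":0,"az":0},
  {"tx":0,"ty":1,"tz":-0.6,"ax":0,"ay":0,"az":0},
], grip=-0.4)

```text
clock: 24.8
eef_pos: [489.6, -179.2, 166.0]
orientation: [3.141, -0.0, -3.077]
contact_force: [0.2, -0.8, -0.1]
gripper_width: 59.5
finger_force: 0.0
```

Run:
```python
from h import *
s=readout.observe();print(s['eef_pos'],s['gripper_width']);go(480,0,160,3.1)
```

```text
[ 489.56935788 -179.17068209  165.99124805] 59.5333058495352
go (480, 0, 160, 3.1) t [-0.0098  0.8971  0.0303] a [ 0.0001 -0.      0.0337] rows 4.305180945253203 0.8471489782414844
```

Request:
step_arm([
  {"tx":-0.01,"ty":0.12,"tz":0,"ax":0,"ay":0,"az":0.015},
  {"tx":-0.01,"ty":0.28,"tz":0,"ax":0,"ay":0,"az":0.034},
  {"tx":-0.01,"ty":0.46,"tz":0,"ax":0,"ay":0,"az":0.034},
  {"tx":-0.01,"ty":0.64,"tz":0,"ax":0,"ay":0,"az":0.034},
  {"tx":-0.01,"ty":0.8,"tz":0,"ax":0,"ay":0,"az":0.034},
  {"tx":-0.01,"ty":0.89,"tz":0,"ax":0,"ay":0,"az":0.034},
  {"tx":-0.01,"ty":0.89,"tz":0,"ax":0,"ay":0,"az":0.034},
  {"tx":-0.01,"ty":0.89,"tz":0,"ax":0,"ay":0,"az":0.034},
], grip=-0.9)

```text
clock: 25.47
eef_pos: [481.3, -4.5, 165.8]
orientation: [-3.141, 0.001, 3.097]
contact_force: [0.3, -0.1, 0.1]
gripper_width: 81.3
finger_force: 0.0
```

Run:
```python
from h import *
s=readout.observe();print(s['eef_pos'],s['gripper_width'])
P=camera_params('wrist');im=get_image('wrist')[:,:,::-1].copy();cv2.imwrite('pics/w7.png',im)
H,S,V=cv2.split(cv2.cvtColor(im,cv2.COLOR_BGR2HSV))
for c in blobs(((S>80)&(H<25)).astype(np.uint8),(150,20,500,260),80)[:3]:
    print(np.round(np.hstack(rect(P,c,22)),1),cv2.boundingRect(c))
go(436.5,-1,25.5,3.1)
```

```text
[481.32163674  -4.53577476 165.79219447] 81.26627349361567
[437.2  -0.7  53.7  53.7  43.6] (286, 110, 63, 64)
go (436.5, -1, 25.5, 3.1) t [0.2251 0.0109 0.7011] a [-0.0002  0.0002 -0.0014] rows 3.5319094057181686 0.03541351675927476
```

Request:
step_arm([
  {"tx":0.1,"ty":0.01,"tz":0.1,"ax":0,"ay":0,"az":0},
  {"tx":0.2,"ty":0.012,"tz":0.25,"ax":0,"ay":0,"az":0},
  {"tx":0.222,"ty":0.012,"tz":0.4,"ax":0,"ay":0,"az":0},
  {"tx":0.222,"ty":0.012,"tz":0.54,"ax":0,"ay":0,"az":0},
  {"tx":0.222,"ty":0.012,"tz":0.64,"ax":0,"ay":0,"az":0},
  {"tx":0.222,"ty":0.012,"tz":0.69,"ax":0,"ay":0,"az":0},
  {"tx":0.222,"ty":0.012,"tz":0.7,"ax":0,"ay":0,"az":0},
  {"tx":0.222,"ty":0.012,"tz":0.7,"ax":0,"ay":0,"az":0},
])

```text
clock: 26.18
eef_pos: [436.7, -0.7, 25.4]
orientation: [3.142, -0.001, 3.094]
contact_force: [1.2, -0.8, 1.3]
gripper_width: 81.0
finger_force: 0.0
```

Request:
step_arm([
  {"tx":0,"ty":0,"tz":0,"ax":0,"ay":0,"az":0},
  {"tx":0,"ty":0,"tz":0,"ax":0,"ay":0,"az":0},
  {"tx":0,"ty":0,"tz":0,"ax":0,"ay":0,"az":0},
  {"tx":0,"ty":0,"tz":0,"ax":0,"ay":0,"az":0},
  {"tx":0,"ty":0,"tz":0,"ax":0,"ay":0,"az":0},
  {"tx":0,"ty":0,"tz":0,"ax":0,"ay":0,"az":0},
  {"tx":0,"ty":0,"tz":0,"ax":0,"ay":0,"az":0},
  {"tx":0,"ty":0,"tz":0,"ax":0,"ay":0,"az":0},
], grip=1, grip_force=25)

```text
clock: 26.85
eef_pos: [437.2, 0.1, 26.9]
orientation: [-3.141, 0.002, 3.096]
contact_force: [-2.1, -1.4, 6.4]
gripper_width: 55.1
finger_force: 25.1
```

Request:
step_arm([
  {"tx":0,"ty":0,"tz":-0.05,"ax":0,"ay":0,"az":0},
  {"tx":0,"ty":0,"tz":-0.15,"ax":0,"ay":0,"az":0},
  {"tx":0,"ty":0,"tz":-0.3,"ax":0,"ay":0,"az":0},
  {"tx":0,"ty":0,"tz":-0.45,"ax":0,"ay":0,"az":0},
  {"tx":0,"ty":0,"tz":-0.6,"ax":0,"ay":0,"az":0},
  {"tx":0,"ty":0.1,"tz":-0.75,"ax":0,"ay":0,"az":0},
  {"tx":0,"ty":0.22,"tz":-0.85,"ax":0,"ay":0,"az":0},
  {"tx":0,"ty":0.37,"tz":-0.9,"ax":0,"ay":0,"az":0},
  {"tx":0,"ty":0.53,"tz":-0.9,"ax":0,"ay":0,"az":0},
  {"tx":0,"ty":0.7,"tz":-0.9,"ax":0,"ay":0,"az":0},
  {"tx":0,"ty":0.86,"tz":-0.9,"ax":0,"ay":0,"az":0},
  {"tx":0,"ty":1,"tz":-0.9,"ax":0,"ay":0,"az":0},
  {"tx":0,"ty":1,"tz":-0.9,"ax":0,"ay":0,"az":0},
])

```text
clock: 27.93
eef_pos: [445.2, 203.9, 206.4]
orientation: [3.14, 0.001, 3.1]
contact_force: [0.1, 0.9, -0.4]
gripper_width: 55.0
finger_force: 26.7
```

Run:
```python
from h import *
s=readout.observe();print(s['eef_pos'],s['gripper_width']);go(450,370,205,3.1)
P=camera_params('wrist');im=get_image('wrist')[:,:,::-1].copy();cv2.imwrite('pics/w8.png',im);np.savez('w8.npz',**P)
```

```text
[445.17880195 203.92825141 206.36989254] 55.007352288589765
go (450, 370, 205, 3.1) t [0.0104 0.8306 0.0079] a [0.0004 0.0004 0.    ] rows 3.9843492329616415 0.014684092546509094
```

View pics/w8.png

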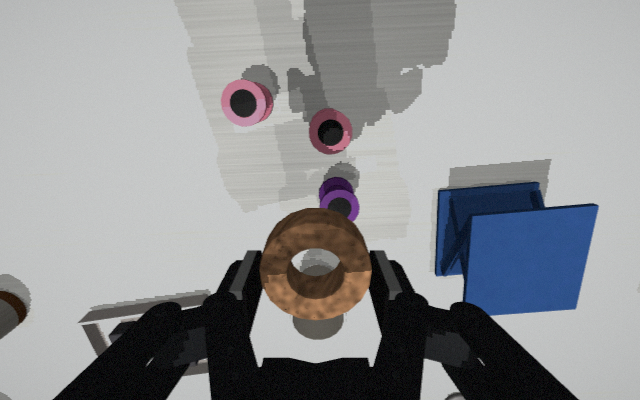

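The cork is held flat. The jack platform's corners are at about (472,215), (597,205), (577,311) and (465,315).

Run:
```python
from h import *
P=dict(np.load('w8.npz'));c=ray(P,[(472,215),(597,205),(577,311),(465,315)],80);print(c.round(1),c.mean(0))
```

```text
[[468.  342.7  80. ]
 [463.1 451.   80. ]
 [575.7 460.2  80. ]
 [575.8 349.3  80. ]] [520.64813928 400.80643052  80.        ]
```

Request:
step_arm([
  {"tx":-0.02,"ty":0.12,"tz":0,"ax":0,"ay":0,"az":0},
  {"tx":-0.04,"ty":0.28,"tz":0,"ax":0,"ay":0,"az":0},
  {"tx":-0.06,"ty":0.45,"tz":0,"ax":0,"ay":0,"az":0},
  {"tx":-0.08,"ty":0.62,"tz":0,"ax":0,"ay":0,"az":0},
  {"tx":-0.09,"ty":0.79,"tz":0,"ax":0,"ay":0,"az":0},
  {"tx":-0.09,"ty":0.9,"tz":0,"ax":0,"ay":0,"az":0},
  {"tx":-0.09,"ty":0.94,"tz":0,"ax":0,"ay":0,"az":0},
  {"tx":-0.09,"ty":0.94,"tz":0,"ax":0,"ay":0,"az":0},
  {"tx":-0.09,"ty":0.94,"tz":0,"ax":0,"ay":0,"az":0},
])

```text
clock: 28.73
eef_pos: [472.3, 386.1, 205.8]
orientation: [-3.141, -0.0, 3.096]
contact_force: [0.9, -0.6, 0.3]
gripper_width: 54.9
finger_force: 26.7
```

Run:
```python
from h import *
s=readout.observe();print(s['eef_pos'],s['gripper_width'])
P=camera_params('wrist');im=get_image('wrist')[:,:,::-1].copy();cv2.imwrite('pics/w9.png',im);np.savez('w9.npz',**P)
go(519.5,399.3,130,3.1)
```

```text
[472.30205151 386.12089315 205.82285136] 54.89504789140484
go (519.5, 399.3, 130, 3.1) t [-0.2321  0.0784  0.3797] a [-0.0001  0.     -0.0016] rows 2.1673755752294572 0.04056866967215618
```

View pics/w9.png

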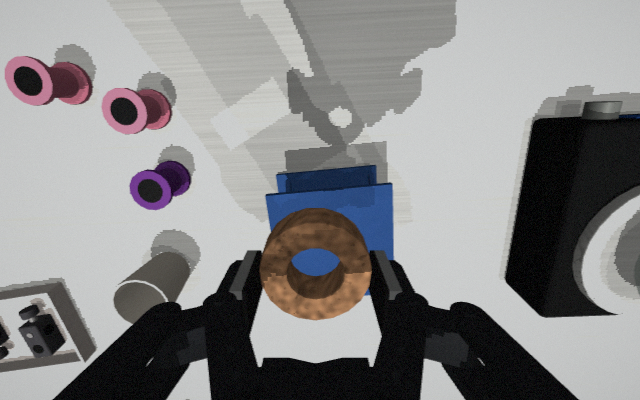

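The platform's near corners are at (267,195) and (392,183).

Run:
```python
from h import *
P=dict(np.load('w9.npz'));c=ray(P,[(266.5,195),(392.5,183)],80)[:,:2];d=c[1]-c[0];L=np.hypot(*d);n=np.array([d[1],-d[0]])/L;print(c,L,c.mean(0)+55*n)
```

```text
[[468.52017493 344.66477132]
 [462.66731999 452.92357361]] 108.41689989726525 [520.51354438 401.76333154]
```

Request:
step_arm([
  {"tx":-0.12,"ty":0.04,"tz":0,"ax":0,"ay":0,"az":0},
  {"tx":-0.22,"ty":0.08,"tz":0.05,"ax":0,"ay":0,"az":0},
  {"tx":-0.234,"ty":0.082,"tz":0.18,"ax":0,"ay":0,"az":0},
  {"tx":-0.234,"ty":0.082,"tz":0.3,"ax":0,"ay":0,"az":0},
  {"tx":-0.234,"ty":0.082,"tz":0.38,"ax":0,"ay":0,"az":0},
  {"tx":-0.234,"ty":0.082,"tz":0.42,"ax":0,"ay":0,"az":0},
  {"tx":-0.234,"ty":0.082,"tz":0.42,"ax":0,"ay":0,"az":0},
  {"tx":-0.234,"ty":0.082,"tz":0.42,"ax":0,"ay":0,"az":0},
])

```text
clock: 29.45
eef_pos: [520.1, 400.9, 122.8]
orientation: [3.141, 0.001, 3.095]
contact_force: [0.2, 0.5, 0.2]
gripper_width: 55.0
finger_force: 26.8
```

Run:
```python
from h import *
s=readout.observe();print(s['eef_pos'],s['gripper_width'],s['contact_force'])
go(520,400,107.5,3.1)
```

```text
[520.11818286 400.9360487  122.78505832] 54.96187242712809 [0.18749138 0.50466913 0.22631241]
go (520, 400, 107.5, 3.1) t [ 0.0004 -0.0047  0.0764] a [ 0.0001  0.0003 -0.0015] rows 0.36724578133407343 0.039229953704904896
```

Request:
step_arm([
  {"tx":0,"ty":-0.003,"tz":0.03,"ax":0,"ay":0,"az":0},
  {"tx":0,"ty":-0.003,"tz":0.05,"ax":0,"ay":0,"az":0},
  {"tx":0,"ty":-0.003,"tz":0.065,"ax":0,"ay":0,"az":0},
  {"tx":0,"ty":-0.003,"tz":0.075,"ax":0,"ay":0,"az":0},
  {"tx":0,"ty":-0.003,"tz":0.075,"ax":0,"ay":0,"az":0},
  {"tx":0,"ty":-0.003,"tz":0.075,"ax":0,"ay":0,"az":0},
])

```text
clock: 29.95
eef_pos: [519.6, 401.0, 107.0]
orientation: [3.141, 0.0, 3.096]
contact_force: [-1.2, -0.3, 2.9]
gripper_width: 54.8
finger_force: 26.9
```

Request:
step_arm([
  {"tx":0,"ty":0,"tz":0,"ax":0,"ay":0,"az":0},
  {"tx":0,"ty":0,"tz":0,"ax":0,"ay":0,"az":0},
  {"tx":0,"ty":0,"tz":0,"ax":0,"ay":0,"az":0},
  {"tx":0,"ty":0,"tz":0,"ax":0,"ay":0,"az":0},
  {"tx":0,"ty":0,"tz":0,"ax":0,"ay":0,"az":0},
  {"tx":0,"ty":0,"tz":-0.1,"ax":0,"ay":0,"az":0},
  {"tx":0,"ty":0,"tz":-0.25,"ax":0,"ay":0,"az":0},
  {"tx":0,"ty":0,"tz":-0.4,"ax":0,"ay":0,"az":0},
  {"tx":0.1,"ty":0,"tz":-0.5,"ax":0,"ay":0,"az":0},
  {"tx":0.25,"ty":0,"tz":-0.5,"ax":0,"ay":0,"az":0},
  {"tx":0.4,"ty":0,"tz":-0.5,"ax":0,"ay":0,"az":0},
  {"tx":0.55,"ty":0,"tz":-0.5,"ax":0,"ay":0,"az":0},
  {"tx":0.7,"ty":0,"tz":-0.5,"ax":0,"ay":0,"az":0},
  {"tx":0.8,"ty":0,"tz":-0.5,"ax":0,"ay":0,"az":0},
  {"tx":0.8,"ty":0,"tz":-0.5,"ax":0,"ay":0,"az":0},
  {"tx":0.8,"ty":0,"tz":-0.5,"ax":0,"ay":0,"az":0},
], grip=-0.8)

```text
clock: 31.28
eef_pos: [359.4, 408.5, 207.1]
orientation: [3.141, 0.001, 3.097]
contact_force: [0.6, -0.5, 0.5]
gripper_width: 77.0
finger_force: 0.0
```

Run:
```python
from h import *
P=camera_params('top');t=get_image('top')[:,:,::-1].copy()
cv2.imwrite('pics/top3.png',t[90:290,100:530]);cv2.imwrite('pics/top3.png',cv2.resize(t[100:290,100:520],(800,362),interpolation=2))
H,S,V=cv2.split(cv2.cvtColor(t,cv2.COLOR_BGR2HSV))
for c in blobs(((S>60)&(H<25)).astype(np.uint8),(110,160,190,230),50)[:1]: print('cork',np.round(np.hstack(rect(P,c,102)),1))
for n,b in (('bottle',(390,145,425,180)),):
  for k in ('top0',):
    a=cv2.imread('pics/top0.png'); print(n,np.abs(a.astype(int)-t)[b[1]:b[3],b[0]:b[2]].mean(),'beaker',np.abs(a.astype(int)-t)[155:188,220:252].mean())
print(readout.observe()['eef_pos'])
```

```text
cork [518.4 396.   61.1  53.4  78.9]
bottle 3.156734693877551 beaker 2.6275252525252526
[360.2042225  408.33096201 206.97450124]
```

View pics/top3.png

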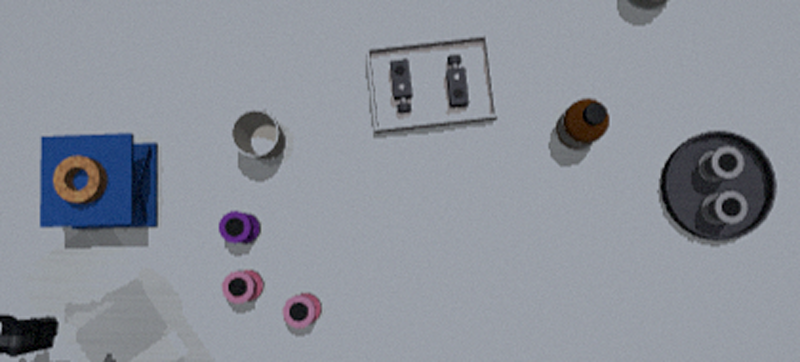

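The top view shows both clamps flat in the tray, both nipples upright in the dish, and the cork within 2 mm of the platform centre. The bottle and beaker have not moved.

```bash
python3 -c "
from cell import env
print(env.close_job())"
```

```text
the job is handed in; nothing more can be done
None
```

The job is handed in at about 31 s: both clamps lie flat in the tray, both steel nipples stand upright in the dish, the cork ring lies on the platform centre to about 2 mm by the top camera, the bottle and beaker were left alone, and the gripper is empty and clear.

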